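Refit the stripper comb of a hand-cranked paper shredder and lock it

TASK

The hood of the little hand-cranked paper shredder is off and its stripper comb has been taken out for cleaning. Put the comb back: all its fingers down into the gaps between the discs of the front cutter shaft and its end pegs in the side plates' pockets, fully home, then push the sliding catch all the way over the comb's end to lock it. Work by feel, because without the comb the shafts have slid endways; do not force the plastic comb, and leave the other things on the desk where they are.

Things in the scene. Friction and masses are not known exactly. Their poses are not given: they have to be found in the camera images.
- shredder: Hand-cranked desktop shredder, hood off, fixed to the worktop: black base (x -46..+86, y -88..+88 mm), a grey side plate across each end, two steel cutter shafts along its y. Origin on the worktop, below the front shaft's axis (the shaft nearer the robot), midway between the plates; x to the rear, y to the crank end (crank stands out to y +162 mm), z up. The rear shaft is at x +44 mm.
- front_shaft (a point): Fixed point, shredder's axes, 68 mm up, at the height of the disc crests, midway between the side plates. Discs: radius 24, 6.5 mm thick; six gaps 7.5 mm wide at 14 mm pitch, 16 mm deep; thick end discs, so the comb fits in one place only. SHAFTS NOT MEASURED: both slide endways as one against about 5 N; with the comb out the row of gaps stands 3 to 11 mm from here to own +y (crank), at most 12.
- comb_seat (a point): Where the comb's origin is when fully home: shredder's frame x 0, y 0, z 55 mm, its axes. Fingers touch the disc crests with the comb 13 mm above this point, pegs touch the plates' tops 8 mm above it. To fit: rest the fingers lightly on the discs, feel along own +y till they drop in 2 to 4 mm, draw comb and shafts back along own -y till the pegs are over their pockets, lower home.
- pocket_right (a point): Middle of the mouth of the pocket in the right-hand side plate (own -y, no crank), 72 mm up, for an end peg of the comb: 12.5 mm (x) by 8.6 mm (y), 14 mm deep. The plate is 14 mm thick; the spine rests on its top. Shredder's axes.
- pocket_left (a point): The same in the left-hand side plate (own +y, crank end).
- comb: Grey plastic stripper comb, 158 long (y), 20 wide (x), 57 mm high, about 90 g, standing on its fingers at the start. Origin midway between the fingers' lower ends, z up. Six fingers at y -35, -21, -7, 7, 21, 35 mm, each 5 (y) by 16 (x), 17 mm long; spine at z 17..27; on it a grip rib 12 mm thick (x), 60 mm long (y), z 27..57. Fits either way round. Its fingers may break above 35 N.
- comb_peg (a point): Lower end of the comb's end peg at its own y -73 mm; another is at +73. Pegs are 6 mm (y) by 10 mm (x) and end 9 mm above the fingers' ends (8 mm below the spine). Comb's axes.
- comb_grip (a point): Middle of the top of the comb's grip rib, 57 mm above the comb's origin; comb's axes. Grip across x, with the fingertips 24 to 28 mm below this point. 5 to 10 N of pressure do for feeling, and about the same to draw the shafts along.
- catch (a joint): Travel (m) of the sliding steel catch on the right-hand side plate (shredder's own -y): 0 open, 0.020 shut; starts at 0 to 0.004. It slides to the shredder's own -x against about 1.5 N and stays where it is left. Its 4 mm thick tongue then covers the end of the comb's spine; if the comb is not home the tongue runs against the spine.
- catch_tab (a point): Middle of the top of the catch's upright black tab, 106 mm up; shredder's axes. The tab is 8 mm thick (own x), 16 mm wide (own y), 18 mm high, with free room behind it (own +x): push it from there with closed fingertips 12 to 16 mm below this point.
- brush: Loose cleaning brush lying on the worktop, 160 mm long; not to be moved.
- eraser: Loose eraser on the worktop, 22 x 46 x 13 mm; not to be moved.
- usb_stick: Loose memory stick on the worktop, 18 x 53 x 9 mm; not to be moved.
- glue_stick: Loose glue stick standing on the worktop, 26 mm across, 90 mm high; not to be moved.

How it is judged:
By the outcome, as a careful person would: the job done as asked, in the order asked, and still so for the second after the job is handed in, with the robot touching nothing.
It also fails if it takes over 51 s, if anything falls off the work surface, if the arm or the gripper's body presses on something with over 40 N, if the wrist force passes 120 N, or if a joint passes its speed limit or range.

ROBOT

A 7-joint arm with a two-finger parallel gripper is mounted at the origin on a cart in front of the work surface, level with it; the furniture and walls round the work are solid. World frame = base frame: x ahead of the robot, y to its left, z up, the work surface at z = 0. Lengths are in m, angles in rad, forces in N, time in s.
With the tool pointing down it reaches from about 0.4 to 0.85 m from the base axis. Payload 4.5 kg.
Tool frame: the origin (TCP) lies at the very end of the fingers, on their centre line; the grasp point (between the pads) lies 19 mm behind it (grip_point_offset is the distance from the TCP to the grasp point, in m); z points along the fingers, y is the line along which they close (so a half turn about z gives the same grasp; the last joint's range is limited). The gripper opens to 88 mm and grips with 3 to 60 N. Pads are 18 mm wide; open, the fingers measure 123 mm over their backs; the gripper's body (75 mm by 187 mm) begins 45 mm behind the grasp point.
Start: joints at [-1.303, 0.689, -0.195, 1.565, 0.157, 0.902, -0.215], TCP at [0.145, 0.608, 0.239] pointing down, gripper open.
Joint ranges: [-3.01, 3.01], [-0.46, 2.08], [-1.47, 1.51], [0.13, 2.56], [-1, 4.14], [0.04, 2.09], [-2.66, 2.66]. Speed limits (rad/s): [2.57, 2.57, 3.14, 3.14, 3.14, 3.14, 3.14].

INTERFACE

Orientations are given as a unit quaternion [x, y, z, w].
In Python, from plant import get_state, snapshot, camera_params, finish_job, grip_point_offset gives the robot as it stands.
- The arm moves only by the tool pendant, called after "Request:" as a command line: name --argument value ..., lists and objects as JSON in quotes. Schema: {"type":"object","properties":{"plan":{"type":"array","items":{"type":"array","prefixItems":[{"type":"number"},{"type":"array","items":{"type":"number"},"minItems":3,"maxItems":3},{"type":"array","items":{"type":"number"},"minItems":3,"maxItems":3}],"minItems":3,"maxItems":3},"minItems":1,"maxItems":10},"force":{"type":"number"},"only":{"type":"string"},"quiet":{"type":"boolean"},"lines":{"type":"string"}},"required":["plan"],"additionalProperties":false}. plan is a list of rows, 1 to 10 of them, each written [opening, [dx, dy, dz], [rx, ry, rz]]: the opening from 0.0 (shut) to 1.0 (fully open), then dx, dy, dz in m, then a rotation vector rx, ry, rz in rad; each row is the pose to reach, as a shift and turn from the pose commanded when the call began, along the tool's axes at that moment; what a row does not reach only later rows make up. A row lasts 1/10 s, in which the tool goes at most 0.05 m and 0.15 rad, less where a joint would pass 70% of its speed; a pose out of reach is approached as far as the arm can. The fingers move at their own pace and stop on an object; force is the grip in N (left out, the last holds). Time passes only in rows, so rows that do not move let the fingers close. The tool returns the time, the measured TCP pose, the force, the opening and the grip force at its end. only (a regular expression) keeps the lines of the reply that match it, lines (a string "A,B") keeps lines A to B, and quiet returns only ok. Input that does not fit is refused with a message, and nothing moves.
- get_state(): the state, without advancing time (a new reading comes with each control period).
- snapshot(name): name is "scene" or "top"; returns (picture, depth): 400x640x3 uint8, red, green, blue; 400x640 float32, m along the optical axis (not along the pixel's ray), 0 where there is no reading.
- camera_params(name): a dict with "fx", "fy", "cx", "cy" (pixels), "rvec" (rotation vector, rad) and "tvec" (3), from world to camera coordinates, as OpenCV has them. Camera axes: x right, y down, z forward; pixel columns grow to the right and rows downward; lengths in m; the calibration is good to about 2 mm. A picture is of the moment at which its call begins. camera_params takes no time and is no camera call.
- finish_job(): hands the job in; it is judged then, once.
The state is a dict: "clock": time; "q": joint angles; "qd": joint speeds; "joint_torque": joint torques, N m; "tool_pos": TCP position; "eef_rot": TCP orientation; "contact_force": force on the tool from outside, world axes, zero at the start; "moment": the same for the moment, N m; "opening": opening from 0.0 (shut) to 1.0 (fully open); "finger_force": force on a finger pad.
Only numpy, scipy, OpenCV 4.12 (cv2) and the standard library are available. Lean on these libraries where they do the work, as an engineer would, in place of code of your own. Each camera call takes 0.05 s, during which the arm holds its last target. There are 200 camera calls.

## Working session

There is one attempt and no reset: what is moved stays moved. The work goes in short steps, Python scripts to look and compute and a tool call to move; the robot and the scene stay as the last step left them, time stands still between calls to the robot, and variables do not carry over. Pictures are saved under pics/ and viewed, at most 10 in all, crops included, and the job is handed in when it is done.

```bash
mkdir -p pics; ls
```

Run:
```python
from plant import *
import cv2,numpy as np
print(get_state()); print(grip_point_offset)
for n in("scene","top"):
    p,d=snapshot(n); cv2.imwrite(f"pics/{n}0.png",p[:,:,::-1]); np.save(f"pics/{n}0.npy",d); np.save(f"pics/{n}0rgb.npy",p); print(camera_params(n))
```

```text
pics
{'clock': 0.0, 'q': array([-1.30319916,  0.689971  , -0.19447926,  1.56634924,  0.15730009,
        0.90249158, -0.21509346]), 'qd': array([-0.000398  , -0.00154479,  0.00117461,  0.00036835, -0.00105303,
        0.00188271, -0.00172699]), 'joint_torque': array([-7.86244509e-04, -5.27566731e+01, -1.26719546e+00, -1.53433156e+01,
       -5.26569388e-02,  6.45790278e-03,  1.75086702e-04]), 'tool_pos': array([0.14471593, 0.60736398, 0.23791586]), 'eef_rot': array([ 1.16600273e-01,  9.93178503e-01, -9.14534984e-04, -2.90663338e-05]), 'contact_force': array([ 0.52099197,  0.7294253 , -0.49355391]), 'moment': array([-0.02011478,  0.00221699,  0.02403079]), 'finger_force': 0.0, 'opening': 0.9997867764935429}
0.0187
{'fx': 412.295516169966, 'fy': 412.295516169966, 'cx': 318.7919318726221, 'cy': 197.6101330323476, 'rvec': array([ 2.06258012, -0.43020577,  0.26589641]), 'tvec': array([-0.49526623,  0.20033271,  1.11501103])}
{'fx': 471.1405982990786, 'fy': 471.1405982990786, 'cx': 314.5363262718111, 'cy': 196.0021754488323, 'rvec': array([ 2.11113732, -2.14034309,  0.18579871]), 'tvec': array([0.00363824, 0.54522932, 1.46639222])}
```

View pics/top0.png

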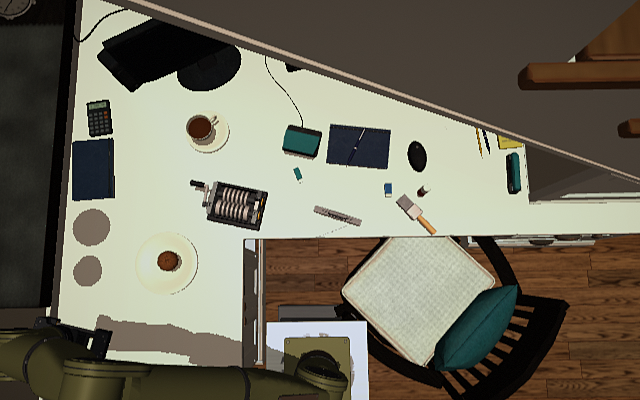

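View pics/scene0.png

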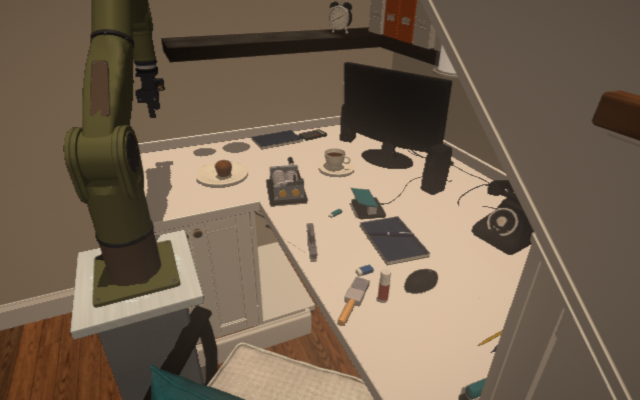

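The top view shows the shredder at about (237,205), crank on the left at (200,186), and the comb at (338,215). The brush is at (415,213), the eraser at (388,190), the glue stick at (423,190) and the memory stick at (298,174). Next I measure with the depth data.

Create h.py:
```python
import numpy as np,cv2
from plant import *
from scipy.spatial.transform import Rotation as R
def cloud(n,d,x0,x1,y0,y1):
    c=camera_params(n); v,u=np.mgrid[y0:y1,x0:x1]; z=d[y0:y1,x0:x1]
    P=np.stack([(u-c['cx'])/c['fx']*z,(v-c['cy'])/c['fy']*z,z],-1)
    M=R.from_rotvec(c['rvec']).as_matrix()
    return (P-c['tvec'])@M   # HxWx3 world
def proj(n,P):
    c=camera_params(n); K=np.array([[c['fx'],0,c['cx']],[0,c['fy'],c['cy']],[0,0,1]])
    return cv2.projectPoints(np.float64(P).reshape(-1,1,3),c['rvec'],c['tvec'],K,None)[0].reshape(-1,2)
```

Run:
```python
from h import *
d=np.load("pics/top0.npy"); rgb=np.load("pics/top0rgb.npy")
W=cloud("top",d,305,370,195,235); m=(W[...,2]>.008)&(W[...,2]<.08)
P=W[m]; print("comb",len(P),P.min(0),P.max(0)); r=cv2.minAreaRect(P[:,:2].astype(np.float32)*1000); print(r)
T=P[P[:,2]>.045]; print("rib",len(T),T.mean(0),cv2.minAreaRect(T[:,:2].astype(np.float32)*1000))
print("table z",np.median(W[...,2][~m]))
W=cloud("top",d,185,275,170,240);Z=W[...,2]
for a,b in((.012,.03),(.03,.05),(.05,.062),(.062,.069),(.069,.078),(.078,.1),(.1,.12)):
    q=W[(Z>a)&(Z<b)]; print(a,len(q),q.mean(0) if len(q) else '',cv2.minAreaRect(q[:,:2].astype(np.float32)*1000) if len(q)>3 else '')
np.set_printoptions(linewidth=400)
print((Z[8:64:2,15:90:2]*1000).astype(int))
c=cv2.resize(rgb[165:245,180:370],None,fx=4,fy=4,interpolation=cv2.INTER_CUBIC); cv2.imwrite("pics/c1.png",c[:,:,::-1])
```

```text
comb 343 [ 0.42897722 -0.18061419  0.00808189] [0.5560714  0.02771462 0.06461128]
((490.7979736328125, -72.49845886230469), (218.10638427734375, 119.33061981201172), 81.1604995727539)
rib 78 [ 0.48372445 -0.07635167  0.05649953] ((484.3939514160156, -76.35054779052734), (58.065189361572266, 13.066323280334473), 72.63426208496094)
table z 0.00036152964217909763
0.012 612 [0.50176118 0.24451169 0.0188319 ] ((490.561279296875, 283.9681091308594), (226.20513916015625, 206.9955291748047), 76.77484130859375)
0.03 410 [0.51876789 0.25648075 0.04210886] ((525.0974731445312, 261.57049560546875), (189.63873291015625, 105.63117980957031), 77.07740783691406)
0.05 540 [0.52759228 0.25904028 0.05588477] ((531.9859008789062, 279.986572265625), (228.07965087890625, 106.5890884399414), 77.03085327148438)
0.062 366 [0.52806651 0.26902203 0.06558797] ((533.3475341796875, 286.06829833984375), (233.29360961914062, 104.06521606445312), 76.4827880859375)
0.069 291 [0.53656769 0.29495674 0.07240798] ((531.9277954101562, 286.6534118652344), (233.46237182617188, 103.34271240234375), 76.7107162475586)
0.078 97 [0.52690749 0.18032566 0.08557796] ((530.43017578125, 274.03131103515625), (212.2606201171875, 98.0946044921875), 77.78736877441406)
0.1 15 [0.52696818 0.17454604 0.10607683] ((527.6788940429688, 175.04885864257812), (15.91246223449707, 8.019857406616211), 75.76744842529297)
[[-3 -1  0 ...  1 -7  0]
 [ 0 -1 -2 ...  4  1 -2]
 [68 -2  0 ...  2  0 -6]
 ...
 [-1  4  4 ...  2 -5  4]
 [ 1 -6 -2 ... -4 -6 -5]
 [ 0 -1  0 ...  1  3  5]]
```

View pics/c1.png

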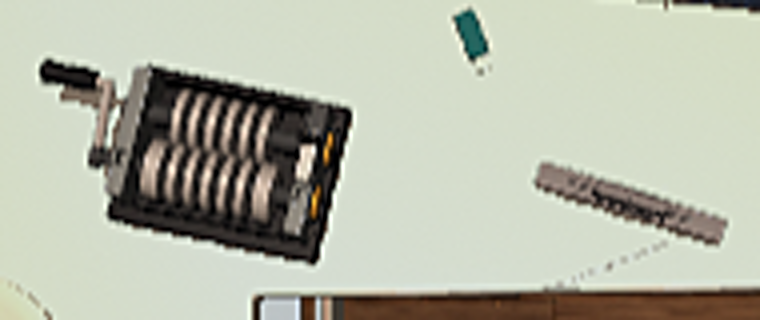

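The crop shows the shredder with its yellow-striped catch on the right plate, the crank on the left (rear-left), and the comb lying lengthwise with its rib at about (630,205) in the crop. I fit both objects in both cameras.

Add to h.py:
```python
def local(P,x,y,yaw):
    c,s=np.cos(yaw),np.sin(yaw); q=P[...,:2]-[x,y]
    return np.stack([q[...,0]*c+q[...,1]*s,-q[...,0]*s+q[...,1]*c,P[...,2]],-1)
def glob(p,x,y,yaw):
    c,s=np.cos(yaw),np.sin(yaw); p=np.asarray(p); return np.stack([x+c*p[...,0]-s*p[...,1],y+s*p[...,0]+c*p[...,1],p[...,2]],-1)
def allpts(n,d,ctr,r):
    W=cloud(n,d,0,640,0,400); m=(d>0)&(np.hypot(W[...,0]-ctr[0],W[...,1]-ctr[1])<r); return W[m]
```

Run:
```python
from h import *
from scipy.optimize import minimize
np.set_printoptions(precision=4,suppress=True)
yaw0=np.radians(-13.2)
for n in("top","scene"):
    d=np.load(f"pics/{n}0.npy"); print(n)
    P=allpts(n,d,(.485,-.076),.11); P=P[(P[:,2]>.02)&(P[:,2]<.07)]
    sp=P[(P[:,2]<.034)]; rb=P[P[:,2]>.046]
    for nm,Q in(("spine",P),("rib",rb)):
        r=cv2.minAreaRect(Q[:,:2].astype(np.float32)*1000); print(nm,len(Q),r)
    v=np.linalg.svd(P[:,:2]-P[:,:2].mean(0),full_matrices=False)[2][0]; print("pca yaw",np.degrees(np.arctan(v[1]/v[0])), "ribz",np.median(rb[:,2]))
    # shredder: brute yaw from base outline
    S=allpts(n,d,(.525,.25),.16); 
    for y in np.radians([-14.5,-14,-13.5,-13,-12.5,-12,]):
        L=local(S,.52,.25,y); B=L[(L[:,2]>.009)&(L[:,2]<.12)&(abs(L[:,1])<.1)]
        h=[np.percentile(B[:,0],p) for p in(.5,99.5)]+[np.percentile(B[:,1],p) for p in(.5,99.5)]
        G=L[(L[:,2]>.0)]
        print(np.degrees(y),np.array(h),"ext",h[1]-h[0],h[3]-h[2])
    L=local(S,.52,.25,yaw0)
    print("heights hist",np.histogram(L[:,2],bins=np.arange(.004,.112,.004)))
    C=L[(L[:,2]>.1)&(L[:,2]<.112)]; print("tab",len(C),C.mean(0),C.min(0),C.max(0))
```

```text
top
spine 310 ((483.85247802734375, -76.47797393798828), (156.415771484375, 21.101526260375977), 71.75395965576172)
rib 78 ((484.3939514160156, -76.35054779052734), (58.065189361572266, 13.066323280334473), 72.63426208496094)
pca yaw 71.4489956313882 ribz 0.0566876719032465
-14.500000000000002 [-0.0656  0.0682 -0.0856  0.0986] ext 0.13380550981796657 0.18422422471648423
-14.0 [-0.0651  0.0677 -0.0855  0.0987] ext 0.13284780046997974 0.18416051151142993
-13.5 [-0.0646  0.0674 -0.0855  0.0985] ext 0.1319734732277994 0.1839561711163526
-13.0 [-0.0643  0.0676 -0.0856  0.0985] ext 0.1318866989956401 0.1841084997057919
-12.5 [-0.0642  0.0679 -0.0855  0.0984] ext 0.132086518036442 0.18389338352417134
-12.000000000000002 [-0.0643  0.0683 -0.0856  0.0984] ext 0.13259997961241796 0.18396772111553772
heights hist (array([549,  98, 144, 266, 126,  52,  41,  55,  69,  93,  97, 154, 208,
       180, 172, 217, 196, 115,  44,  22,  33,  21,   7,   1,   5,   6]), array([0.004, 0.008, 0.012, 0.016, 0.02 , 0.024, 0.028, 0.032, 0.036,
       0.04 , 0.044, 0.048, 0.052, 0.056, 0.06 , 0.064, 0.068, 0.072,
[... 720 characters left out ...]
647 -0.0862  0.0867] ext 0.12885552838532732 0.17297305486078723
-12.5 [-0.0643  0.0643 -0.0861  0.0868] ext 0.1286066093524666 0.17287399406041487
-12.000000000000002 [-0.0645  0.0639 -0.0861  0.0869] ext 0.1283978408636971 0.17298104601085645
heights hist (array([ 34,  37,  74, 145,  49,  30,  30,  34,  46,  44,  38,  60,  63,
       108, 130, 157, 129,  63,  16,  29,  32,   9,   3,   3,   3,   5]), array([0.004, 0.008, 0.012, 0.016, 0.02 , 0.024, 0.028, 0.032, 0.036,
       0.04 , 0.044, 0.048, 0.052, 0.056, 0.06 , 0.064, 0.068, 0.072,
       0.076, 0.08 , 0.084, 0.088, 0.092, 0.096, 0.1  , 0.104, 0.108]))
tab 9 [ 0.0233 -0.0716  0.1049] [ 0.0201 -0.0798  0.1003] [ 0.0274 -0.0622  0.1083]
```

Run:
```python
from h import *
from scipy.optimize import least_squares
np.set_printoptions(precision=1,suppress=True,linewidth=250)
yaw=np.radians(-13.2)
for n in("top","scene"):
    d=np.load(f"pics/{n}0.npy"); S=allpts(n,d,(.525,.25),.16)
    L=local(S,.52,.25,yaw)*1000; c=camera_params(n); print(n,"cam",-R.from_rotvec(c['rvec']).as_matrix().T@c['tvec'])
    # discs fit: front & rear crest arcs
    D=L[(abs(L[:,1]-4)<48)&(L[:,2]>54)&(L[:,2]<72)]
    f=lambda p:np.minimum(np.hypot(D[:,0]-p[0],D[:,2]-44-p[1]),np.hypot(D[:,0]-p[0]-44,D[:,2]-44-p[1]))-24
    print("shaft x0,dz",least_squares(f,[-18,0],loss='soft_l1').x)
    for sgn,lab in((1,"left"),(-1,"right")):
        Q=L[(abs(L[:,2]-72)<3.5)&(sgn*L[:,1]>55)&(sgn*L[:,1]<95)]
        print(lab,len(Q),"y pct",np.percentile(Q[:,1],[1,5,25,50,75,95,99]),"x",np.percentile(Q[:,0],[1,5,50,95,99]))
    B=L[(L[:,2]>12)&(L[:,2]<24)&(L[:,0]<-25-18)]; print("front base y",np.percentile(B[:,1],[0,1,99,100]),"z",np.median(B[:,2]))
    for yy in(-40,40):
        b=L[(L[:,2]>10)&(abs(L[:,1]-yy)<40)]; print("x ext at",yy,np.percentile(b[:,0],[0,1,2,98,99,100]))
    T=L[(L[:,2]>88)]; print("tab",T.mean(0),T.min(0),T.max(0))
p,d=snapshot("top")
```

```text
top cam [ 0.3 -0.   1.5]
shaft x0,dz [-16.4  -1. ]
left 103 y pct [55.8 67.5 70.1 75.1 79.  81.4 82.6] x [-47.7 -45.    3.4  51.5  54.6]
right 42 y pct [-78.1 -77.7 -76.5 -72.3 -67.9 -65.2 -64. ] x [-47.1 -46.2 -27.6  38.1  48.4]
front base y [-86.7 -84.7  86.1  87.5] z 17.433642258295134
x ext at -40 [-68.6 -63.  -61.6  62.   65.5  99.9]
x ext at 40 [-136.9  -63.4  -62.2   64.4   65.9  129. ]
tab [  27.  -126.4 1126.7] [  -4.5 -156.6   88.1] [  55.2  -62.8 1175.3]
scene cam [ 0.1 -1.   0.7]
shaft x0,dz [-18.3  -1.1]
left 65 y pct [67.1 67.9 70.8 75.8 79.5 86.4 87.4] x [-46.6 -40.9   2.7  47.7  52.6]
right 68 y pct [-80.5 -77.8 -75.2 -72.1 -68.6 -62.5 -59.8] x [-48.1 -44.3  -6.7  47.6  52.1]
front base y [-87.7 -86.8  92.   97.7] z 16.897448520105005
x ext at -40 [-64.5 -62.5 -60.3  60.3  64.4  67. ]
x ext at 40 [-64.8 -63.7 -62.1  54.4  54.9  57.9]
tab [ 23.3 -72.1  96.6] [ -7.  -79.8  88.3] [ 53.  -60.  108.3]
```

Add to h.py:
```python
SH=(.5030,.2553,np.radians(-13.2))
def go(x,y,z,yawx):
    """yawx: world angle (deg) of tool y; prints tool-axes shift and turn from measured pose"""
    s=get_state(); M=R.from_quat(s['eef_rot']).as_matrix(); a=np.radians(yawx)
    T=np.array([[-np.sin(a),np.cos(a),0],[np.cos(a),np.sin(a),0],[0,0,-1]])
    T[:,0]=np.cross(T[:,1] if 0 else [np.cos(a),np.sin(a),0],[0,0,-1]); T[:,1]=[np.cos(a),np.sin(a),0]; T[:,2]=[0,0,-1]
    print("shift",np.round(M.T@(np.array([x,y,z])-s['tool_pos']),4),"turn",np.round(R.from_matrix(M.T@T).as_rotvec(),4))
```

```text
(no output)
```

Request:
pendant --plan '[[0.5,[-0.05,-0.03,0],[0,0,0.09]],[0.5,[-0.09,-0.056,0],[0,0,0.2]],[0.5,[-0.13,-0.08,0],[0,0,0.3]],[0.5,[-0.17,-0.105,0],[0,0,0.4]],[0.5,[-0.21,-0.13,0],[0,0,0.5]],[0.5,[-0.25,-0.155,0],[0,0,0.6]],[0.5,[-0.29,-0.18,0],[0,0,0.7]],[0.5,[-0.33,-0.205,0],[0,0,0.8]],[0.5,[-0.368,-0.228,0],[0,0,0.9]],[0.5,[-0.38,-0.27,0],[0,0,1.0]]]' --force 40

```text
clock: 1.15
tool_pos: [0.4562, 0.2567, 0.2387]
eef_rot: [0.581, 0.814, 0.002, 0.001]
contact_force: [1.1, 0.1, -0.8]
opening: 0.498
finger_force: 0.0
```

```bash
python3 -c "
from h import *
go(.4839,-.0763,.15,-18.1)"
```

```text
shift [-0.324  -0.0825  0.0882] turn [ 0.0047 -0.002   0.6469]
```

Request:
pendant --plan '[[0.5,[-0.04,-0.01,0.01],[0,0,0.08]],[0.5,[-0.08,-0.02,0.02],[0,0,0.16]],[0.5,[-0.12,-0.03,0.03],[0,0,0.24]],[0.5,[-0.16,-0.04,0.04],[0,0,0.32]],[0.5,[-0.2,-0.05,0.05],[0,0,0.4]],[0.5,[-0.24,-0.06,0.062],[0,0,0.48]],[0.5,[-0.28,-0.072,0.075],[0,0,0.57]],[0.5,[-0.31,-0.079,0.084],[0,0,0.62]],[0.5,[-0.324,-0.0825,0.088],[0.0047,-0.002,0.647]],[0.5,[-0.324,-0.0825,0.088],[0.0047,-0.002,0.647]]]'

```text
clock: 2.15
tool_pos: [0.4812, -0.0773, 0.1503]
eef_rot: [0.809, 0.588, -0.003, -0.0]
contact_force: [-0.6, -0.4, 0.6]
opening: 0.495
finger_force: 0.0
```

```bash
python3 -c "
from h import *
go(.4839,-.0763,.032,-18.1)"
```

```text
shift [0.0023 0.0028 0.1183] turn [-0.0042  0.0041  0.0028]
```

Request:
pendant --plan '[[0.5,[0,0,0.03],[0,0,0]],[0.5,[0.001,0.001,0.065],[0,0,0]],[0.5,[0.001,0.001,0.09],[0,0,0]],[0.5,[0.001,0.001,0.105],[0,0,0]],[0.5,[0.001,0.001,0.115],[0,0,0]],[0.5,[0.001,0.001,0.118],[0,0,0]],[0.5,[0.001,0.001,0.118],[0,0,0]]]'

```text
clock: 2.85
tool_pos: [0.4822, -0.0742, 0.0329]
eef_rot: [0.807, 0.59, -0.002, -0.001]
contact_force: [0.1, -0.2, -0.5]
opening: 0.499
finger_force: 0.0
```

```bash
python3 -c "
from h import *
go(.4839,-.0763,.032,-18.1)"
```

```text
shift [-0.0014  0.0023  0.0009] turn [-0.0036  0.0026  0.0076]
```

Request:
pendant --plan '[[0.5,[-0.0014,0.0022,0.001],[0,0,0.0076]],[0.0,[-0.0014,0.0022,0.001],[0,0,0.0076]],[0.0,[-0.0014,0.0022,0.001],[0,0,0.0076]],[0.0,[-0.0014,0.0022,0.001],[0,0,0.0076]],[0.0,[-0.0014,0.0022,0.001],[0,0,0.0076]],[0.0,[-0.0014,0.0022,0.001],[0,0,0.0076]]]' --force 40

```text
clock: 3.45
tool_pos: [0.4836, -0.0773, 0.0318]
eef_rot: [0.81, 0.586, -0.002, -0.0]
contact_force: [0.4, 0.1, 1.9]
opening: 0.132
finger_force: 40.0
```

```bash
python3 -c "
from h import *
go(.4839,-.0763,.032,-18.1)"
```

```text
shift [ 0.0011 -0.     -0.0002] turn [-0.0036  0.0032 -0.0015]
```

```bash
python3 -c "
from h import *
go(.5028,.2543,.19,-13.2)"
```

```text
shift [ 0.3205 -0.0858 -0.1589] turn [-0.0037  0.0031 -0.0871]
```

Request:
pendant --plan '[[0,[0,0,-0.03],[0,0,0]],[0,[0.01,0,-0.07],[0,0,0]],[0,[0.05,-0.013,-0.1],[0,0,0]],[0,[0.09,-0.025,-0.125],[0,0,-0.02]],[0,[0.135,-0.036,-0.145],[0,0,-0.04]],[0,[0.18,-0.048,-0.155],[0,0,-0.06]],[0,[0.225,-0.06,-0.159],[-0.0037,0.003,-0.087]],[0,[0.265,-0.071,-0.159],[-0.0037,0.003,-0.087]],[0,[0.3,-0.08,-0.159],[-0.0037,0.003,-0.087]],[0,[0.3205,-0.0858,-0.159],[-0.0037,0.003,-0.087]]]'

```text
clock: 4.45
tool_pos: [0.5018, 0.2584, 0.1896]
eef_rot: [0.782, 0.623, 0.0, -0.001]
contact_force: [-0.5, -0.9, -0.8]
opening: 0.132
finger_force: 40.0
```

Request:
pendant --plan '[[0,[0,0,0],[0,0,0]],[0,[0,0,0],[0,0,0]],[0,[0,0,0],[0,0,0]]]'

```text
clock: 4.75
tool_pos: [0.5028, 0.2521, 0.1898]
eef_rot: [0.785, 0.62, -0.001, 0.0]
contact_force: [-0.4, -0.1, -0.7]
opening: 0.135
finger_force: 40.0
```

Run:
```python
from h import *
go(.5028,.2543,.14,-13.2)
np.set_printoptions(precision=1,suppress=True)
for n in("top","scene"):
    p,d=snapshot(n); np.save(f"pics/{n}1.npy",d); cv2.imwrite(f"pics/{n}1.png",cv2.resize(p[100:300,140:400] if n=="top" else p[100:260,200:400],None,fx=3,fy=3)[:,:,::-1])
    s=get_state(); L=local(allpts(n,d,(.5,.25),.2),*SH)*1000
    Q=L[(L[:,2]>168)&(L[:,2]<188)&(abs(L[:,0])<25)]; print(n,len(Q),s['tool_pos'],"local tcp",local(s['tool_pos'],*SH)*1000)
    if len(Q)>5: print(np.percentile(Q,[1,5,50,95,99],axis=0), np.median(Q[Q[:,1]<-40],axis=0),np.median(Q[Q[:,1]>40],axis=0))
```

```text
shift [ 0.0023 -0.0005  0.0498] turn [-0.0005  0.0019 -0.0027]
top 111 [0.5 0.3 0.2] local tcp [  0.6  -3.2 189.9]
[[ -9.8 -81.3 178.6]
 [ -9.5 -79.4 180.9]
 [ -1.2 -55.7 184.3]
 [  9.3 -28.8 187. ]
 [  9.9 -24.5 187.7]] [ -0.7 -62.3 184. ] [nan nan nan]
scene 65 [0.5 0.3 0.2] local tcp [  0.7  -2.9 190. ]
[[-10.2 -81.1 171.2]
 [ -9.9 -79.8 176. ]
 [ -2.2 -58.4 184.2]
 [  7.8 -15.8 186.7]
 [  8.7  -6.6 187.1]] [ -0.8 -71.2 183.7] [nan nan nan]
  return _methods._mean(a, axis=axis, dtype=dtype,
  ret = um.true_divide(
```

View pics/scene1.png

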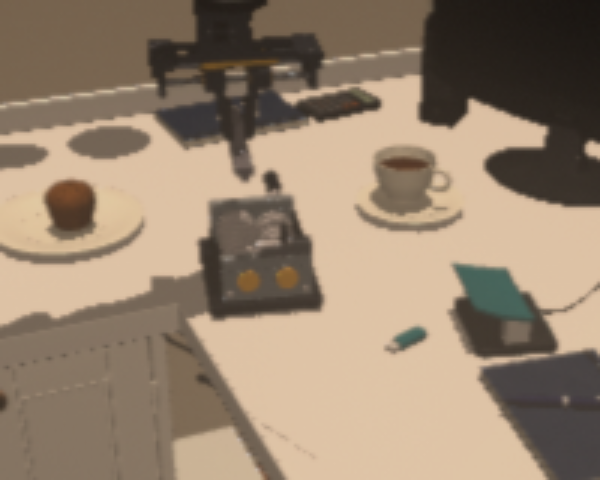

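The scene crop shows the gripper holding the comb above the shredder, at about crop (240,170), clear of the other things. Its measured end and width agree with the comb centred near y -2, x 0. Lowering now.

Request:
pendant --plan '[[0,[0.002,0,0.03],[0,0,0]],[0,[0.002,0,0.055],[0,0,0]],[0,[0.002,0,0.072],[0,0,0]],[0,[0.002,0,0.08],[0,0,0]],[0,[0.002,0,0.084],[0,0,0]],[0,[0.002,0,0.086],[0,0,0]],[0,[0.002,0,0.086],[0,0,0]]]'

```text
clock: 5.55
tool_pos: [0.5037, 0.2562, 0.1045]
eef_rot: [0.784, 0.621, 0.0, 0.0]
contact_force: [0.3, 0.7, -0.5]
opening: 0.13
finger_force: 40.0
```

```bash
python3 -c "
from h import *
s=get_state();print(local(s['tool_pos'],*SH)*1000,s['contact_force'])"
```

```text
[  0.5130657    1.04805636 104.50237475] [ 0.3421606   0.66256362 -0.52727531]
```

Request:
pendant --plan '[[0,[0,0,0.002],[0,0,0]],[0,[0,0,0.004],[0,0,0]],[0,[0,0,0.005],[0,0,0]],[0,[0,0,0.005],[0,0,0]]]'

```text
clock: 5.95
tool_pos: [0.5035, 0.2564, 0.0997]
eef_rot: [0.784, 0.621, 0.0, -0.0]
contact_force: [-0.5, -0.4, 4.5]
opening: 0.129
finger_force: 40.0
```

```bash
python3 -c "
from h import *
for i in range(3):
  s=get_state();print(local(s['tool_pos'],*SH)*1000,s['contact_force'])"
```

```text
[ 0.26159875  1.21697661 99.66822032] [-0.54480511 -0.4348962   4.47604351]
[ 0.26159875  1.21697661 99.66822032] [-0.54480511 -0.4348962   4.47604351]
[ 0.26159875  1.21697661 99.66822032] [-0.54480511 -0.4348962   4.47604351]
```

Request:
pendant --plan '[[0,[0,0,0.001],[0,0,0]],[0,[0.001,0,0.001],[0,0,0]],[0,[0.002,0,0.001],[0,0,0]],[0,[0.002,0,0.001],[0,0,0]]]'

```text
clock: 6.35
tool_pos: [0.5042, 0.2572, 0.0994]
eef_rot: [0.784, 0.621, 0.0, 0.0]
contact_force: [-1.0, -2.2, 11.2]
opening: 0.137
finger_force: 40.0
```

```bash
python3 -c "
from h import *
s=get_state();print(local(s['tool_pos'],*SH)*1000,s['contact_force'])"
```

```text
[ 0.74075214  2.13957091 99.42796237] [-1.00874263 -2.18453943 11.15313738]
```

Request:
pendant --plan '[[0,[0.001,0,-0.0005],[0,0,0]],[0,[0.002,0,-0.0005],[0,0,0]],[0,[0.002,0,-0.0005],[0,0,0]]]'

```text
clock: 6.65
tool_pos: [0.5041, 0.2603, 0.0983]
eef_rot: [0.784, 0.621, -0.0, -0.0]
contact_force: [0.3, -0.1, -0.6]
opening: 0.131
finger_force: 40.0
```

Request:
pendant --plan '[[0,[0.001,0,0],[0,0,0]],[0,[0.002,0,0],[0,0,0]],[0,[0.002,0,0],[0,0,0]]]'

```text
clock: 6.95
tool_pos: [0.5041, 0.2607, 0.0981]
eef_rot: [0.784, 0.621, -0.001, 0.0]
contact_force: [-1.0, -3.9, -2.4]
opening: 0.132
finger_force: 40.0
```

```bash
python3 -c "
from h import *
s=get_state();print(local(s['tool_pos'],*SH)*1000,s['contact_force'])"
```

```text
[-0.13933194  5.55481331 98.05066545] [-1.03129549 -3.85184077 -2.38451231]
```

Request:
pendant --plan '[[0,[-0.001,0,0.0005],[0,0,0]],[0,[-0.001,0,0.001],[0,0,0]],[0,[-0.001,0,0.0015],[0,0,0]],[0,[-0.001,0,0.0015],[0,0,0]]]'

```text
clock: 7.35
tool_pos: [0.5042, 0.2606, 0.0968]
eef_rot: [0.784, 0.621, -0.001, 0.0]
contact_force: [-0.5, -3.9, -0.9]
opening: 0.134
finger_force: 40.0
```

```bash
python3 -c "
from h import *
s=get_state();print(local(s['tool_pos'],*SH)*1000,s['contact_force'])"
```

```text
[8.74475649e-04 5.45571897e+00 9.68252828e+01] [-0.53518987 -3.85148977 -0.86909964]
```

Request:
pendant --plan '[[0,[-0.001,0,0],[0,0,0]],[0,[-0.002,0,0],[0,0,0]],[0,[-0.003,0,0],[0,0,0]],[0,[-0.004,0,0],[0,0,0]],[0,[-0.005,0,0],[0,0,0]],[0,[-0.005,0,0],[0,0,0]]]'

```text
clock: 7.95
tool_pos: [0.5038, 0.2576, 0.0972]
eef_rot: [0.784, 0.621, 0.001, -0.0]
contact_force: [1.0, 3.7, -0.3]
opening: 0.133
finger_force: 40.0
```

```bash
python3 -c "
from h import *
s=get_state();print(local(s['tool_pos'],*SH)*1000,s['contact_force'])"
```

```text
[ 0.26020237  2.41598159 97.20076944] [ 0.97597146  3.70112728 -0.32040523]
```

Request:
pendant --plan '[[0,[-0.001,0,0],[0,0,0]],[0,[-0.002,0,0],[0,0,0]],[0,[-0.003,0,0],[0,0,0]],[0,[-0.0035,0,0],[0,0,0]],[0,[-0.0035,0,0],[0,0,0]]]'

```text
clock: 8.45
tool_pos: [0.5031, 0.2543, 0.0973]
eef_rot: [0.783, 0.621, 0.001, -0.0]
contact_force: [1.1, 4.6, -0.8]
opening: 0.134
finger_force: 40.0
```

Run:
```python
from h import *
np.set_printoptions(precision=1,suppress=True)
s=get_state();print(local(s['tool_pos'],*SH)*1000,s['contact_force'])
for n in("top","scene"):
    p,d=snapshot(n); L=local(allpts(n,d,(.5,.25),.2),*SH)*1000
    Q=L[(L[:,2]>80)&(L[:,2]<97)&(abs(L[:,0])<20)&(L[:,1]<0)]; print(n,len(Q)); print(np.percentile(Q,[1,5,50,95,99],axis=0), np.median(Q[Q[:,1]<-40],axis=0))
```

```text
[ 0.3 -1.  97.3] [ 1.1  4.6 -0.8]
top 111
[[ -9.7 -79.1  82.1]
 [ -9.4 -77.8  85.3]
 [  0.3 -57.9  91.8]
 [ 16.3 -28.8  95.7]
 [ 19.3 -22.8  96.7]] [  1.  -63.1  91.8]
scene 79
[[-10.2 -78.4  81.4]
 [-10.  -78.1  83.3]
 [  0.5 -56.5  90.7]
 [ 15.2  -6.4  94.9]
 [ 17.7  -2.7  96.8]] [  0.6 -67.2  90.1]
```

Request:
pendant --plan '[[0,[0,0,0.001],[0,0,0]],[0,[0,0,0.002],[0,0,0]],[0,[0,0,0.003],[0,0,0]],[0,[0,0,0.004],[0,0,0]],[0,[0,0,0.004],[0,0,0]]]'

```text
clock: 9.05
tool_pos: [0.5031, 0.2537, 0.0931]
eef_rot: [0.784, 0.621, 0.001, -0.0]
contact_force: [1.4, 5.0, -1.2]
opening: 0.132
finger_force: 40.0
```

```bash
python3 -c "
from h import *
s=get_state();print(local(s['tool_pos'],*SH)*1000,s['contact_force'],s['moment'])"
```

```text
[ 0.47277827 -1.57746898 93.10620128] [ 1.43897859  5.0416693  -1.19529646] [ 1.1548891  -0.22125419  0.02816132]
```

Request:
pendant --plan '[[0,[0,0,0.0015],[0,0,0]],[0,[0,0,0.003],[0,0,0]],[0,[0,0,0.0045],[0,0,0]],[0,[0,0,0.0055],[0,0,0]],[0,[0,0,0.0065],[0,0,0]],[0,[0,0,0.0065],[0,0,0]]]'

```text
clock: 9.65
tool_pos: [0.5032, 0.2539, 0.0869]
eef_rot: [0.784, 0.621, 0.001, -0.0]
contact_force: [1.9, 6.1, 1.8]
opening: 0.134
finger_force: 40.0
```

```bash
python3 -c "
from h import *
s=get_state();print(local(s['tool_pos'],*SH)*1000,s['contact_force'],s['moment'])"
```

```text
[ 0.50088919 -1.29733793 86.89234822] [1.86665559 6.1163274  1.75481469] [ 1.03355087 -0.13540179  0.02970194]
```

Request:
pendant --plan '[[0,[0.0005,0,0.0005],[0,0,0]],[0,[0.0005,0,0.001],[0,0,0]],[0,[0.0005,0,0.0015],[0,0,0]],[0,[0.0005,0,0.0015],[0,0,0]]]'

```text
clock: 10.05
tool_pos: [0.5032, 0.2539, 0.0868]
eef_rot: [0.784, 0.621, 0.001, -0.0]
contact_force: [-0.7, 3.9, 13.9]
opening: 0.129
finger_force: 40.0
```

```bash
python3 -c "
from h import *
s=get_state();print(local(s['tool_pos'],*SH)*1000,s['contact_force'],s['moment'])"
```

```text
[ 0.51590318 -1.26830505 86.7574168 ] [-0.68385175  3.93509367 13.88815056] [ 0.61750974  0.44407393 -0.00511677]
```

Request:
pendant --plan '[[0,[0,0,-0.0015],[0,0,0]],[0,[0,0,-0.0015],[0,0,0]],[0.4,[0,0,-0.0015],[0,0,0]],[0.4,[0,0,-0.0015],[0,0,0]],[0.4,[0,0,-0.0015],[0,0,0]],[0.4,[0,0,-0.03],[0,0,0]],[0.4,[0,0,-0.07],[0,0,0]],[0.4,[0,0,-0.08],[0,0,0]],[0.0,[0,0,-0.08],[0,0,0]]]'

```text
clock: 10.95
tool_pos: [0.5034, 0.253, 0.1662]
eef_rot: [0.784, 0.621, 0.001, 0.0]
contact_force: [0.3, 0.4, -0.3]
opening: 0.33
finger_force: 0.0
```

Run:
```python
from h import *
np.set_printoptions(precision=1,suppress=True)
s=get_state();print(local(s['tool_pos'],*SH)*1000,s['contact_force'],s['moment'])
for n in("top","scene"):
    p,d=snapshot(n); L=local(allpts(n,d,(.5,.25),.2),*SH)*1000
    Q=L[(L[:,2]>76)&(L[:,2]<90)&(abs(L[:,0])<12)&(L[:,1]<82)]; print(n,len(Q))
    for lo,hi in((-80,-55),(-55,-32),(32,55),(55,80)):
        q=Q[(Q[:,1]>lo)&(Q[:,1]<hi)]; print(lo,len(q),np.median(q,axis=0) if len(q) else '')
    T=L[(L[:,2]>98)&(L[:,2]<112)&(L[:,1]<-55)&(L[:,1]>-90)]; print("tab",len(T),T.mean(0),T.min(0),T.max(0))
    cv2.imwrite(f"pics/{n}2.png",cv2.resize(p[140:260,180:300] if n=="top" else p[140:220,240:340],None,fx=5,fy=5,interpolation=cv2.INTER_CUBIC)[:,:,::-1])
```

```text
[  0.9  -2.1 166.2] [ 0.3  0.4 -0.3] [-0.1  0.1  0. ]
top 115
-80 51 [  0.6 -67.   82.9]
-55 44 [ -0.6 -43.7  82.5]
32 0 
55 0 
tab 15 [ 42.2 -72.  103.4] [ 37.9 -79.5  98.2] [ 46.7 -63.8 109. ]
scene 87
-80 26 [  0.5 -69.8  81.5]
-55 21 [ -0.6 -44.3  82.4]
32 3 [-8.3 41.7 82.2]
55 6 [-9.  65.9 82.4]
tab 12 [ 41.4 -71.6 102.2] [ 38.  -77.4  98.1] [ 45.1 -62.3 106.8]
```

View pics/scene2.png

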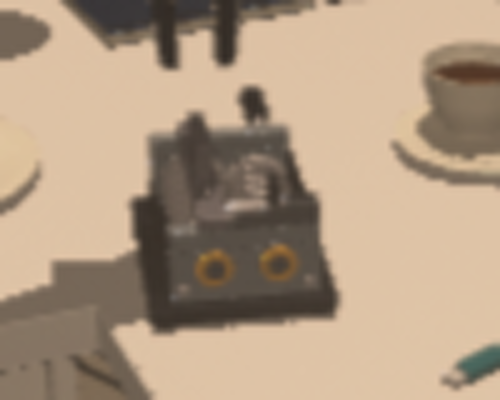

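The crop shows the comb seated between the plates, with its rib at crop (190,150), and the gripper clear above it. The catch's tab is at shredder x 42, y -72. Now I move the closed fingers behind it.

Request:
pendant --plan '[[0,[-0.03,0.03,0],[0,0,0]],[0,[-0.06,0.06,0],[0,0,0]],[0,[-0.07,0.08,0.01],[0,0,0]],[0,[-0.07,0.08,0.04],[0,0,0]],[0,[-0.07,0.08,0.06],[0,0,0]],[0,[-0.07,0.08,0.07],[0,0,0]],[0,[-0.07,0.08,0.074],[0,0,0]],[0,[-0.07,0.08,0.074],[0,0,0]]]'

```text
clock: 11.85
tool_pos: [0.564, 0.1668, 0.0903]
eef_rot: [0.784, 0.621, -0.001, -0.0]
contact_force: [0.2, -0.1, -0.4]
opening: 0.003
finger_force: 0.0
```

```bash
python3 -c "
from h import *
s=get_state();print(local(s['tool_pos'],*SH)*1000,s['contact_force'])"
```

```text
[ 79.58062308 -72.20566797  90.26143096] [ 0.15172214 -0.07359646 -0.40534065]
```

Request:
pendant --plan '[[0,[0,-0.005,-0.002],[0,0,0]],[0,[0,-0.01,-0.002],[0,0,0]],[0,[0,-0.014,-0.002],[0,0,0]],[0,[0,-0.018,-0.002],[0,0,0]],[0,[0,-0.022,-0.002],[0,0,0]],[0,[0,-0.026,-0.002],[0,0,0]],[0,[0,-0.03,-0.002],[0,0,0]],[0,[0,-0.03,-0.002],[0,0,0]]]'

```text
clock: 12.65
tool_pos: [0.5348, 0.174, 0.093]
eef_rot: [0.784, 0.621, -0.0, -0.0]
contact_force: [-0.0, -0.2, 0.4]
opening: 0.006
finger_force: 0.2
```

```bash
python3 -c "
from h import *
s=get_state();print(local(s['tool_pos'],*SH)*1000,local(s['contact_force'],0,0,SH[2]))"
```

```text
[ 49.52607261 -71.93983526  93.02728938] [ 0.02256844 -0.20779083  0.41573582]
```

Request:
pendant --plan '[[0,[0,-0.002,0],[0,0,0]],[0,[0,-0.004,0],[0,0,0]],[0,[0,-0.006,0],[0,0,0]],[0,[0,-0.008,0],[0,0,0]],[0,[0,-0.01,0],[0,0,0]],[0,[0,-0.01,0],[0,0,0]]]'

```text
clock: 13.25
tool_pos: [0.5296, 0.1752, 0.0934]
eef_rot: [0.784, 0.62, 0.003, 0.003]
contact_force: [9.0, -2.7, -3.2]
opening: 0.002
finger_force: 4.1
```

Run:
```python
from h import *
np.set_printoptions(precision=1,suppress=True)
s=get_state();print(local(s['tool_pos'],*SH)*1000,local(s['contact_force'],0,0,SH[2]))
for n in("top","scene"):
    p,d=snapshot(n); L=local(allpts(n,d,(.5,.25),.2),*SH)*1000
    T=L[(L[:,2]>96)&(L[:,2]<108)&(L[:,1]<-55)&(L[:,1]>-90)]; print("tab",len(T)); print(np.percentile(T,[0,5,50,95,100],axis=0) if len(T) else '')
```

```text
[ 44.2 -71.9  93.4] [ 9.4 -0.6 -3.2]
tab 0

tab 42
[[ 20.9 -85.2  96.1]
 [ 22.  -84.   96.4]
 [ 35.6 -79.3 102.8]
 [ 57.  -67.6 107.5]
 [ 57.4 -67.4 108. ]]
```

Request:
pendant --plan '[[0,[0,-0.001,0],[0,0,0]],[0,[0,-0.002,0],[0,0,0]],[0,[0,-0.003,0],[0,0,0]],[0,[0,-0.003,0],[0,0,0]]]'

```text
clock: 13.75
tool_pos: [0.5294, 0.1753, 0.0936]
eef_rot: [0.785, 0.62, 0.005, 0.004]
contact_force: [12.9, -3.1, -6.2]
opening: 0.004
finger_force: 6.2
```

```bash
python3 -c "
from h import *
s=get_state();print(local(s['tool_pos'],*SH)*1000,local(s['contact_force'],0,0,SH[2]))"
```

```text
[ 43.97914261 -71.89584677  93.5731524 ] [13.28862362 -0.11547999 -6.20924163]
```

Request:
pendant --plan '[[0,[0,0.01,0],[0,0,0]],[0,[0,0.025,0],[0,0,0]],[0,[0,0.035,0],[0,0,0]],[0,[0,0.035,-0.04],[0,0,0]],[0,[0,0.06,-0.08],[0,0,0]],[0,[0,0.1,-0.1],[0,0,0]],[0,[0,0.14,-0.1],[0,0,0]],[0,[0,0.14,-0.1],[0,0,0]]]'

```text
clock: 14.55
tool_pos: [0.6633, 0.1418, 0.1936]
eef_rot: [0.785, 0.62, 0.001, 0.002]
contact_force: [-0.7, 0.1, -0.1]
opening: 0.006
finger_force: 0.0
```

Run:
```python
from h import *
np.set_printoptions(precision=1,suppress=True)
ims=[]
for n in("top","scene"):
    p,d=snapshot(n); L=local(allpts(n,d,(.5,.25),.2),*SH)*1000
    T=L[(L[:,2]>98)&(L[:,2]<112)&(L[:,1]<-55)&(L[:,1]>-90)]; print("tab",len(T)); print(T.mean(0),T.min(0),T.max(0))
    Q=L[(L[:,2]>74)&(L[:,2]<90)&(abs(L[:,0])<12)&(abs(L[:,1])<82)]
    for lo,hi in((-80,-66),(-66,-32),(32,66),(66,80)):
        q=Q[(Q[:,1]>lo)&(Q[:,1]<hi)]; print(lo,len(q),np.median(q,axis=0) if len(q) else '')
    ims.append(cv2.resize(p[150:250,170:300] if n=="top" else p[140:240,230:360],None,fx=5,fy=5,interpolation=cv2.INTER_CUBIC)[:300 if 0 else 500,:,::-1])
cv2.imwrite("pics/f.png",cv2.resize(np.hstack(ims),(800,308)))
```

```text
tab 0<stdin>:6: RuntimeWarning: Mean of empty slice.
  ret = um.true_divide(
Traceback (most recent call last):
ValueError: zero-size array to reduction operation minimum which has no identity
```

Request:
pendant --plan '[[0,[-0.04,0,-0.02],[0,0,0]],[0,[-0.08,-0.01,-0.04],[0,0,0]],[0,[-0.12,-0.03,-0.05],[0,0,0]],[0,[-0.16,-0.05,-0.06],[0,0,0]],[0,[-0.2,-0.07,-0.06],[0,0,0]],[0,[-0.24,-0.08,-0.06],[0,0,0]],[0,[-0.24,-0.08,-0.06],[0,0,0]]]'

```text
clock: 15.3
tool_pos: [0.5207, -0.0759, 0.2528]
eef_rot: [0.786, 0.618, -0.003, -0.001]
contact_force: [0.1, -0.3, -0.3]
opening: 0.007
finger_force: 0.0
```

Run:
```python
from h import *
np.set_printoptions(precision=1,suppress=True)
ims=[]
for n in("top","scene"):
    p,d=snapshot(n); L=local(allpts(n,d,(.5,.25),.2),*SH)*1000
    T=L[(L[:,2]>98)&(L[:,2]<112)&(L[:,1]<-55)&(L[:,1]>-90)]; print(n,"tab",len(T),*( (T.mean(0),T.min(0),T.max(0)) if len(T) else ()))
    Q=L[(L[:,2]>74)&(L[:,2]<90)&(abs(L[:,0])<12)&(abs(L[:,1])<82)]
    for lo,hi in((-80,-66),(-66,-32),(32,66),(66,80)):
        q=Q[(Q[:,1]>lo)&(Q[:,1]<hi)]; print(lo,len(q),np.median(q,axis=0) if len(q) else '')
    ims.append(cv2.resize(p[150:250,170:300] if n=="top" else p[140:240,230:360],None,fx=5,fy=5,interpolation=cv2.INTER_CUBIC)[:,:,::-1])
cv2.imwrite("pics/f.png",cv2.resize(np.hstack(ims),(800,308)))
```

```text
top tab 15 [ 25.8 -71.6 105. ] [ 22.  -79.8  99.4] [ 30.1 -63.5 111. ]
-80 32 [  0.3 -73.   85. ]
-66 69 [  0.2 -48.7  82.1]
32 57 [-1.1 52.  81.9]
66 23 [ 1.8 71.  80.5]
scene tab 9 [ 25.  -71.7 103.9] [ 21.6 -77.3 100.2] [ 28.4 -65.8 107.1]
-80 28 [  0.1 -74.1  82.3]
-66 25 [ -2.4 -45.3  82.5]
32 6 [-8.6 50.3 80.5]
66 4 [-7.1 72.8 79.9]
```

View pics/f.png

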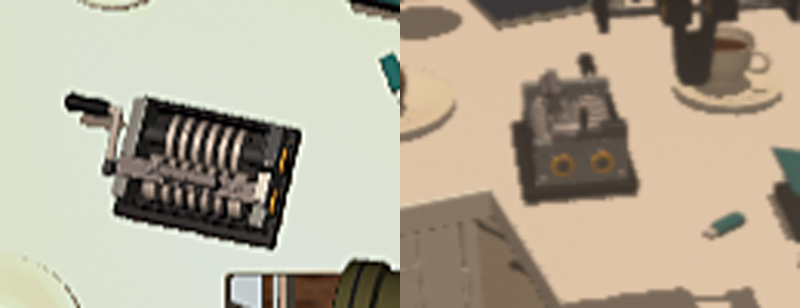

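Run:
```python
from h import *
np.set_printoptions(precision=1,suppress=True,linewidth=200)
A=np.load("pics/top0.npy"); ds=[snapshot("top")[1] for _ in range(6)]
for nm,dd in(("before",[A]),("now",ds)):
    L=np.vstack([local(allpts("top",d,(.5,.25),.2),*SH)*1000 for d in dd])
    Q=L[(L[:,2]>65)&(L[:,2]<112)&(L[:,1]<-66)&(L[:,1]>-78)]
    for x in range(-36,52,4):
        q=Q[abs(Q[:,0]-x-2)<2]; print(nm,x,len(q),np.median(q[:,2]) if len(q) else '')
```

```text
before -36 0 
before -32 4 68.90845998091037
before -28 6 75.22038847359075
before -24 3 71.08890730424505
before -20 5 74.04254705628153
before -16 6 74.72086126965806
before -12 4 72.86385782423307
before -8 4 68.9254345975998
before -4 2 76.06436050833736
before 0 0 
before 4 6 73.2785780652408
before 8 6 75.76414772117627
before 12 6 87.48699624551932
before 16 5 84.66969772193966
before 20 5 86.39845856012651
before 24 4 87.0560795280457
before 28 4 88.20473992079341
before 32 6 87.54250881383449
before 36 8 92.57825329575579
before 40 5 103.78798606936608
before 44 3 108.10856532689628
before 48 2 89.39549466785408
now -36 0 
now -32 21 71.6240923076782
now -28 26 72.96942437281157
now -24 30 71.31795367660193
now -20 30 71.95718645500138
now -16 31 71.75698846569082
now -12 36 77.24776729305219
now -8 32 85.36621824059486
now -4 28 86.16976758315406
now 0 30 88.81587622627143
now 4 30 87.60094505994103
now 8 28 87.88039134127848
now 12 29 87.86048557216607
now 16 35 86.48957157095171
now 20 49 93.96389176337797
now 24 26 105.51632258597064
now 28 18 103.72054474991981
now 32 23 86.30375436060422
now 36 29 83.24096245170557
now 40 33 83.18915561294648
now 44 27 83.49774867600195
now 48 25 82.25357255277268
```

```bash
python3 -c "
from plant import *
print(finish_job())"
```

```text
the job is handed in; nothing more can be done
None
```

The comb is back in and fully home: it met a firm stop at seat height, with its spine top at about 82 mm along its length. The catch was pushed over its right end until it stopped hard, about 16 mm from where it stood; I could not read its travel directly to confirm the full 20 mm. No other object was touched, and the job was handed in at about 16 s.

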